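Clear the tea tray's splash panel and turn the tea-ball dish to the drain

ROBOT

A 7-joint arm with a two-finger parallel gripper is mounted at the origin on the work surface. World frame = base frame: x ahead of the robot, y to its left, z up, the work surface at z = 0. Lengths are in mm, angles in rad, forces in N, time in s.
With the tool pointing down it reaches from about 400 to 850 mm from the base axis. Payload 4.4 kg.
Tool frame: the origin (TCP) lies midway between the tips of the shut fingers; the grasp point (between the pads) lies tcp_to_grasp behind it (tcp_to_grasp is the distance from the TCP to the grasp point, in mm); z points along the fingers, y is the line along which they close (so a half turn about z gives the same grasp; the last joint's range is limited). The gripper opens to 94 mm and grips with 3 to 60 N. Pads are 16 mm wide; open, the fingers measure 119 mm over their backs; the gripper's body (75 mm by 177 mm) begins 78 mm behind the grasp point.
Start: joints at [-1.25, 0.628, 0.038, 1.517, -0.027, 0.996, -0.02], TCP at [245.174, 602.003, 205.478] pointing down, gripper open.
Joint ranges: [-3.06, 3.06], [-0.37, 2.12], [-1.25, 1.32], [0.18, 2.47], [-1.1, 4.24], [0.23, 1.98], [-2.94, 2.94]. Speed limits (rad/s): [2.57, 2.57, 3.14, 3.14, 3.14, 3.14, 3.14].

INTERFACE

Orientations are given as a rotation vector (axis times angle).
In Python, from bench import get_obs, read_camera, camera_info, sign_off, tcp_to_grasp gives the robot as it stands. The module is installed in compiled form; this text tells all that it offers.
- The arm moves only by the tool servo_tool, never from a script. Its argument "rows" is a list that holds one entry, the list of rows, each a list of 5 numbers: the finger opening in m, from 0 to 0.094, then the shift along the tool's x, y, z in m, then the turn about the tool's z in degrees. A call has 1 to 20 rows; each row is the pose to reach, as a shift and turn from the pose commanded when the call began, along the tool's axes at that moment; what a row does not reach only later rows make up. A row lasts 1/12 s, in which the tool goes at most 41.7 mm and 7.16 degrees, less where a joint would pass 70% of its speed; a pose out of reach is approached as far as the arm can. A call with a gripper value outside its range is refused whole. The fingers move at their own pace and stop on an object; the grip force is fixed at half the most. Time passes only in rows, so rows that repeat a pose let the fingers close. It gives the time, the measured TCP pose, the force, the opening and the grip force at its end, in the units of the state.
- get_obs(): the state, without advancing time (a new reading comes with each control period).
- read_camera(name): name is "scene" or "top" or "wrist"; returns the picture (400x640x3 uint8, red, green, blue); there is no depth.
- camera_info(name): a dict with "fovy" (degrees; the focal length in pixels is half the picture's height over the tangent of half this angle, whatever the lens; pixels are square), "cx", "cy" (the principal point, pixels), "R" (3x3) and "t" (3): a world point X has camera coordinates R X + t. Camera axes: x right, y down, z forward; pixel columns grow to the right and rows downward; lengths in mm; the calibration is good to about 2 mm. A picture is of the moment at which its call begins: read the wrist's pose just before it. camera_info takes no time and is no camera call; for the wrist camera it gives the pose at the moment of the call.
- sign_off(): hands the job in; it is judged then, once.
The state is a dict: "t": time; "joint_positions": joint angles; "joint_velocities": joint speeds; "effort": joint torques, N m; "tool_pos": TCP position; "ee_rot": TCP orientation; "ft_force": force on the tool from outside, world axes, zero at the start; "torque": the same for the moment, N m; "grip_width": finger opening in mm; "grasp_force": force on a finger pad.
Only numpy, scipy, OpenCV 4.12 (cv2) and the standard library are available. Lean on these libraries where they do the work, as an engineer would, in place of code of your own. Each camera call takes 0.05 s, during which the arm holds its last target. There are 200 camera calls.

TASK

Pull the bamboo splash panel up out of its slot on the tea tray and lean it steeply against any side of the wooden tea caddy, its foot on the table, and let go of it. Then take the blue dish by its arched handle, lift it straight up until it is well clear of the tray, and only then turn it level and gently a quarter turn on the spot, so that its pouring lip points the same way as the tray's brass drain, the loose tea ball staying in the middle of the dish. Finish while still holding the dish there, level and still, about 6 cm above the tray; leave everything else alone.

Things in the scene. Friction and masses are not known exactly. Their poses are not given: they have to be found in the camera images.
- tray: Bamboo tea tray, fixed, 200 (x) x 320 (y) x 20 mm, origin at the centre of its underside on the table; its flat top is 20 mm above the table. Brass drain spout in the middle of its +y end. Across it at y = +40 mm run two dark rails along its x (130 mm long, 28 mm above the top, 13 mm apart), the slot in which the splash panel stands upright; lifting the panel 35 mm frees it.
- tray_rest (a point): Point on the tray's top, at x 0, y -70 mm of the tray's frame, where the dish stands at the start (to within 4 mm).
- tray_drain (a point): Tip of the tray's brass drain spout, at x 0, y +187 mm, z 12 mm of the tray's frame.
- panel: Bamboo splash panel, loose, 0.13 kg, 120 (x, width) x 10 (y, thickness) x 160 mm (z, height). Origin at the centre of its underside, z up along its height. At the start it stands upright in the tray's slot, its top edge 180 mm above the table.
- panel_top (a point): Middle of the panel's top edge, 160 mm along z from its origin.
- caddy: Dark wooden tea caddy, fixed, a plain box 90 (x) x 140 (y) x 85 mm high, origin at the centre of its underside on the table. Lower than the panel: a panel that leans against it rests on its top edge and stands out above it. The table is clear for 100 mm in front of (-x) and behind (+x) it.
- dish: Blue ceramic dish, loose, 0.28 kg, round, 134 mm across and 35 mm high, shallow-dished inside, with a pouring lip to its +x side and an arched handle in its x-z plane. Origin at the centre of its underside, z up. At the start it stands on the tray with its lip towards the tray's +x side (within 0.12 rad); turned a quarter turn anticlockwise seen from above, the lip points to the tray's +y, the way of the drain.
- dish_lip (a point): Tip of the pouring lip, 105 mm along x from the dish's axis, 30 mm above its underside.
- dish_grip (a point): Middle of the handle's wooden grip, on the dish's axis, 120 mm above its underside. The grip is a bar 70 mm long along the dish's x, 14 mm thick (y), 22 mm high (z), 109 to 131 mm above the underside; the ball's top lies 54 mm above the underside.
- dish_middle (a point): Middle of the dish's inner floor, on its axis, 10 mm above its underside: flat to 10 mm from the axis, then rising 8 degrees out to 30 mm, 16 degrees out to 46 mm and 40 degrees to the rim at 64 mm.
- teaball_center (a point): Centre of the closed steel tea ball, 44 mm in diameter, 60 g, which lies loose in the middle of the dish and can roll.
- teapot: White teapot, loose, 150 mm across, 130 mm high, its spout and handle 240 mm over all, on the right; origin at the centre of its underside. Leave alone.
- canister: Glass tea canister with steel twist cap, loose, 94 mm across, 130 mm high, at the back right; origin at the centre of its underside. Leave alone.
- cup: White tea cup, loose, 76 mm across, 60 mm high, at the back; origin at the centre of its underside. Leave alone.
- infuser: Steel infuser basket, loose, 66 mm across, 60 mm high, two ears, at the back; origin at the centre of its underside. Leave alone.
- honeyjar: Amber honey jar, loose, 68 mm across, 90 mm high, at the back left; origin at the centre of its underside. Leave alone.
- kettle: Electric kettle on its base, fixed, 170 mm across, 235 mm high, on the left; origin at the centre of its underside. Leave alone.
Mind the look-alikes: they are no part of the job. There is more than one size of the panel; the one meant has the size given above.

How it is judged (in metres and radians):
On the way, in this order (a step that is already met when the one before it is completed fails the run):
1. the panel leans against the caddy, its foot on the table, let go of (angle between panel's own z axis and vertical between 0.08 and 0.7 rad and contact force between panel and caddy above 0.03 N and height (world z) of panel below 0.02 m and contact force between panel and the arm below 0.05 N and contact force between panel and the fingers below 0.05 N), for 0.3 s.
2. the dish is lifted level, clear of the tray, its lip not yet turned, the ball in its middle (z of dish in the frame of tray above 0.04 m and horizontal distance between teaball_center and dish_middle below 0.02 m and angle between dish's own z axis and vertical below 0.1 rad and angle between the x axis of dish and the x axis of tray, either way round below 0.4 rad), for 0.1 s.
At the end, for the whole second after the job is handed in: Panel leans on the caddy, 5 to 40 degrees off upright, foot on the table (20 mm), untouched. Dish held still 20 to 110 mm over the tray, within 30 mm of its old spot, level within 0.1 rad, lip the drain's way within 0.15 rad, ball within 20 mm of its middle (all of step 1 and z of dish in the frame of tray between 0.04 and 0.13 m and horizontal distance between teaball_center and dish_middle below 0.02 m and angle between dish's own z axis and vertical below 0.1 rad and angle between the x axis of dish and the y axis of tray, either way round below 0.15 rad and y of dish_lip in the frame of tray above -0.02 m and horizontal distance between dish_middle and tray_rest below 0.03 m and contact force between dish and tray below 0.05 N and contact force between dish and the fingers above 1 N and linear speed of dish below 0.02 m/s and angular speed of dish below 0.1 rad/s); the arm keeps its last pose, push and grip.
It fails at once if the tea ball rolls more than 35 mm away from the dish's middle (horizontal distance between teaball_center and dish_middle above 0.035 m).
It fails at once if the dish is tipped more than about 14 degrees (angle between dish's own z axis and vertical above 0.25 rad).
It fails at once if the teapot, canister, cup, infuser or honey jar is shifted or knocked (distance of any of teapot, canister, cup, infuser, honeyjar from where it was at the start of the episode above 0.02 m).
It fails at once if the kettle is pushed (contact force between the arm and kettle above 3 N).
It also fails if it takes over 61 s, if anything falls off the work surface, if the arm or the gripper's body presses on something with over 40 N, if the wrist force passes 120 N, or if a joint passes its speed limit or range.

## Working session

There is one attempt and no reset: what is moved stays moved. The work goes in short steps, Python scripts to look and compute and a tool call to move; the robot and the scene stay as the last step left them, time stands still between calls to the robot, and variables do not carry over. Pictures are saved under pics/ and viewed, at most 13 in all, crops included, and the job is handed in when it is done.

Besides the shell and the picture viewer there is one more tool, called after "Emit:" by a JSON object that holds its "name" and its "arguments", one argument or row to a line. servo_tool: Moves the arm, as the interface text tells. Its arguments: {"type":"object","properties":{"rows":{"type":"array","items":{"type":"array","items":{"type":"array","items":{"type":"number"}}}}},"required":["rows"]}

```bash
mkdir -p pics
python3 - <<'E'
from bench import *
import cv2
o=get_obs();print({k:(o[k]) for k in('t','tool_pos','ee_rot','grip_width')},tcp_to_grasp)
for n in('top','scene'):
    c=camera_info(n);print(n,c)
    cv2.imwrite(f'pics/{n}0.png',cv2.resize(read_camera(n)[:,:,::-1],(800,500),interpolation=cv2.INTER_CUBIC))
E
```

```text
{'t': 0.0, 'tool_pos': array([244.9295994 , 601.37718478, 204.58447513]), 'ee_rot': array([-6.03801601e-01, -3.08268518e+00,  2.85805048e-03]), 'grip_width': 94.07857053568414} 18.8
top {'fovy': 56.2874953596946, 'cx': 318.8015483195299, 'cy': 204.97842642830062, 'R': array([[ 0.00726526, -0.99974767, -0.02125577],
       [-0.99692993, -0.0055843 , -0.07809952],
       [ 0.07796111,  0.02175793, -0.99671895]]), 't': array([  36.94103579,  553.04500146, 1270.8609963 ])}
scene {'fovy': 53.99817545586499, 'cx': 317.80614437279667, 'cy': 199.38863373448928, 'R': array([[ 0.02752742,  0.99951983, -0.01422521],
       [ 0.77366753, -0.03031428, -0.63286618],
       [-0.63299352,  0.00641559, -0.77413051]]), 't': array([ -23.73427718, -318.78714212, 1616.44239196])}
```

View pics/top0.png

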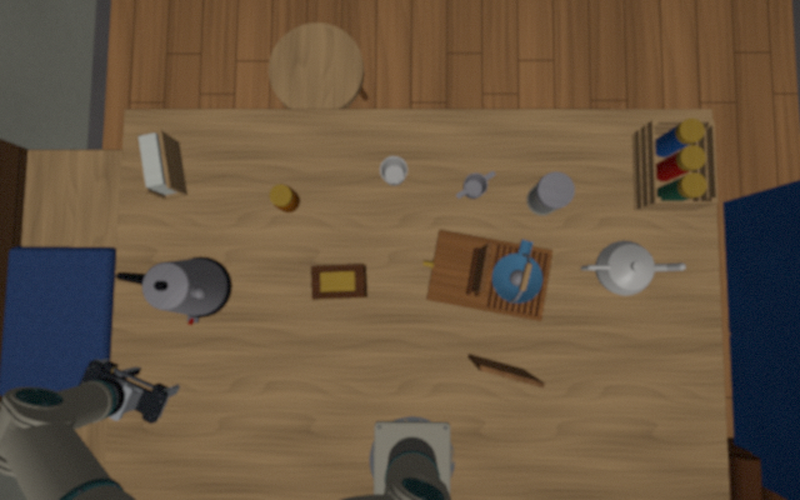

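View pics/scene0.png

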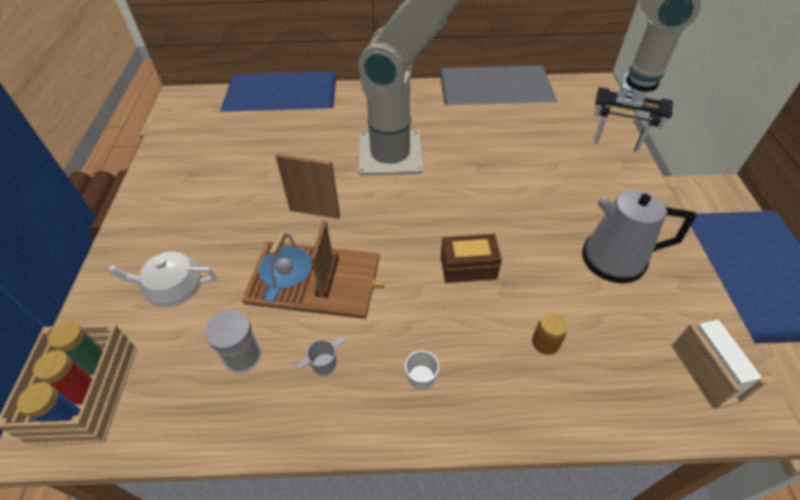

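Top view (800x500): the tray spans (428–551, 231–318) with the drain at (428,264), and the caddy is at (338,281). There are two panel candidates: one in the tray slot at (478,270), about 120 mm wide, and a larger loose-standing one at (505,370). The one in the slot fits the description. I'll confirm it in an enlarged crop.

```bash
cat > h.py <<'E'
import numpy as np
from bench import *
def ray(n,u,v,z,c=None):
    c=c or camera_info(n);R=np.array(c['R']);t=np.array(c['t'])
    f=200/np.tan(np.radians(c['fovy']/2))
    d=R.T@np.array([(u-c['cx'])/f,(v-c['cy'])/f,1]);o=-R.T@t
    return (o+d*(z-o[2])/d[2])[:2]
def proj(n,X,c=None):
    c=c or camera_info(n);f=200/np.tan(np.radians(c['fovy']/2))
    p=np.array(c['R'])@np.array(X)+np.array(c['t']);return p[:2]/p[2]*f+[c['cx'],c['cy']]
E
python3 - <<'E'
from h import *
import cv2
im=read_camera('top')[170:320,240:450,::-1]
im=cv2.convertScaleAbs(im,alpha=1.7,beta=0)
cv2.imwrite('pics/crop1.png',cv2.resize(im,(798,570),interpolation=cv2.INTER_CUBIC))
E
```

```text
(no output)
```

View pics/crop1.png

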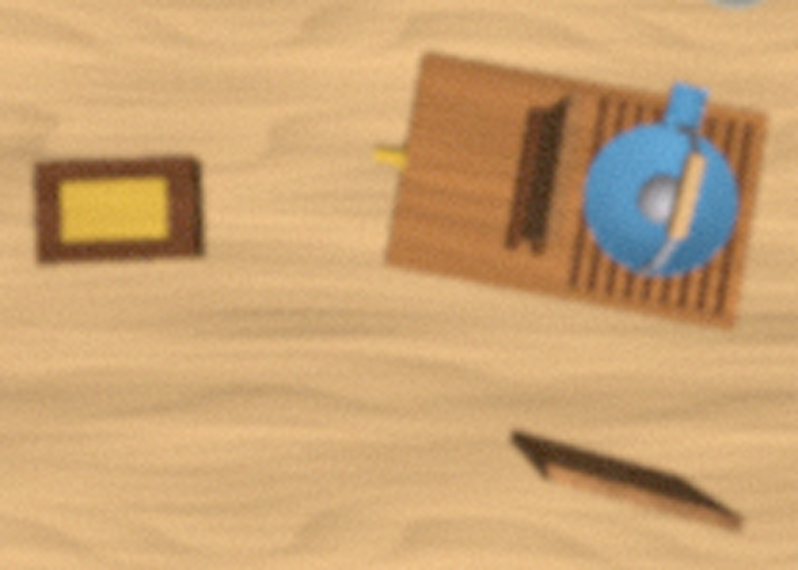

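The crop confirms it. The slot panel's top edge runs (570,97)–(540,250), while the larger panel at (515–740, 430–525) stands off the tray. The tray corners are (424,52), (768,115), (734,327) and (386,264). The dish bar runs (698,155)–(680,240), and the caddy top is (37–200, 160–260).

Run:
```python
from h import *
from scipy.spatial.transform import Rotation as Ro
P=lambda u,v,z: ray('top',240+u/3.8,170+v/3.8,z)
np.set_printoptions(precision=1,suppress=True)
tc=[P(*p,20) for p in((424,52),(768,115),(734,327),(386,264))]
print('tray',tc,np.mean(tc,0)); c=np.mean(tc,0)
y=(tc[0]+tc[3]-tc[1]-tc[2]);y/=np.linalg.norm(y);x=np.array([y[1],-y[0]]);print('tray x',x,'yaw deg',np.degrees(np.arctan2(x[1],x[0])))
print('slot',c+40*y,'rest',c-70*y,'drain',c+187*y,P(378,155,12))
print('panel top',P(570,97,180),P(540,250,180))
print('grip',P(698,155,151),P(680,240,151))
cc=[P(*p,85) for p in((37,162),(197,157),(203,255),(38,263))];print('caddy',cc,np.mean(cc,0))
o=get_obs();print(Ro.from_rotvec(o['ee_rot']).as_matrix())
c=camera_info('wrist');print(c)
```

```text
tray [array([627.8, -72.8]), array([ 571.6, -383.9]), array([ 380.7, -350.2]), array([434.6, -38.6])] [ 503.7 -211.4]
tray x [ 1.  -0.2] yaw deg -10.017356681310137
slot [ 510.6 -172. ] rest [ 491.5 -280.3] drain [536.2 -27.2] [533.7 -31.3]
panel top [ 570.4 -178.4] [ 448.7 -153.8]
grip [ 526.5 -286.6] [ 457.5 -271.1]
caddy [array([521.3, 266.7]), array([526.5, 127.7]), array([442. , 121.4]), array([434. , 263.9])] [480.9 194.9]
[[-0.9  0.4 -0. ]
 [ 0.4  0.9 -0. ]
 [-0.  -0.  -1. ]]
{'fovy': 66.04481993492976, 'cx': 320.46198373274007, 'cy': 199.91513293315194, 'R': array([[ 0.4,  0.9, -0. ],
       [ 0.9, -0.4,  0.3],
       [ 0.2, -0.1, -1. ]]), 't': array([-647.7,  -27. ,  393.3])}
```

```bash
cat >> h.py <<'E'
from scipy.spatial.transform import Rotation as Ro
def plan(pts):
    """world TCP targets (x,y,z, angle of tool y in deg) -> shifts in m / turn in deg from the present tool pose"""
    o=get_obs();R=Ro.from_rotvec(o['ee_rot']).as_matrix()
    a0=np.degrees(np.arctan2(R[1,1],R[0,1]));print('t',round(o['t'],2),'tcp',np.round(o['tool_pos'],1),'yaw',round(a0,1),'w',round(o['grip_width'],1),'j7',np.round(o['joint_positions'][[4,6]],2))
    for p in pts:
        s=R.T@(np.array(p[:3])-o['tool_pos'])/1000
        print(p,np.round(s,4),'turn',round(-((p[3]-a0+90)%180-90),1))
E
python3 - <<'E'
from h import *
print('kettle',ray('top',205/1.25,288/1.25,50),'honey',ray('top',285/1.25,198/1.25,50))
plan([(262,450,270,68),(330,300,270,72),(430,100,270,76),(500,-100,290,80),(510,-169,290,79.5)])
E
```

```text
kettle [461.09867533 564.89860895] honey [709.30959751 352.95779665]
t 0.15 tcp [245.  601.5 204.8] yaw 67.8 w 93.9 j7 [-0.03 -0.02]
(262, 450, 270, 68) [-0.0729 -0.134  -0.065 ] turn -0.2
(330, 300, 270, 72) [-0.1925 -0.2473 -0.0649] turn -4.2
(430, 100, 270, 76) [-0.3605 -0.3948 -0.0646] turn -8.2
(500, -100, 290, 80) [-0.5008 -0.5536 -0.0844] turn -12.2
(510, -169, 290, 79.5) [-0.5361 -0.6138 -0.0843] turn -11.7
```

Emit:
{"name": "servo_tool", "arguments": {
  "rows": [
    [[0.094,-0.015,-0.03,-0.03,0],[0.094,-0.035,-0.065,-0.05,0],[0.094,-0.053,-0.1,-0.065,0],[0.094,-0.073,-0.134,-0.065,0],[0.094,-0.103,-0.162,-0.065,-1],[0.094,-0.133,-0.19,-0.065,-2],[0.094,-0.163,-0.218,-0.065,-3],[0.094,-0.193,-0.247,-0.065,-4],[0.094,-0.221,-0.272,-0.065,-5],[0.094,-0.249,-0.297,-0.065,-6],[0.094,-0.277,-0.321,-0.065,-7],[0.094,-0.305,-0.346,-0.065,-7],[0.094,-0.333,-0.37,-0.065,-8],[0.094,-0.36,-0.395,-0.065,-8],[0.094,-0.388,-0.425,-0.07,-9],[0.094,-0.416,-0.457,-0.075,-10],[0.094,-0.444,-0.489,-0.08,-11],[0.094,-0.472,-0.521,-0.084,-12],[0.094,-0.5,-0.553,-0.084,-12],[0.094,-0.52,-0.582,-0.084,-12]]
  ]
}}

```text
t: 1.82
tool_pos: [508.1, -135.3, 289.7]
ee_rot: [0.278, 3.128, -0.0]
ft_force: [0.5, 0.5, 0.5]
grip_width: 93.8
grasp_force: 0.0
```

Emit:
{"name": "servo_tool", "arguments": {
  "rows": [
    [[0.094,-0.016,-0.032,0,0],[0.094,-0.016,-0.032,0,0],[0.094,-0.016,-0.032,0,0],[0.094,-0.016,-0.032,0,0]]
  ]
}}

```text
t: 2.15
tool_pos: [517.0, -166.7, 289.0]
ee_rot: [-0.278, -3.128, -0.002]
ft_force: [1.1, 0.4, -0.6]
grip_width: 94.1
grasp_force: 0.0
```

Run:
```python
from h import *
import cv2,pickle
plan([(510,-169,250,79.5)])
pickle.dump(camera_info('wrist'),open('w1.pkl','wb'))
c=pickle.load(open('w1.pkl','rb'));R=np.array(c['R']);print('cam',-R.T@c['t'])
cv2.imwrite('pics/w1.png',cv2.resize(read_camera('wrist')[:,:,::-1],(800,500),interpolation=cv2.INTER_CUBIC))
for p in [(570,-178,180),(449,-154,180),(492,-279,151),(497,94,0)]:print(p,proj('wrist',p,c)*1.25)
```

```text
t 2.15 tcp [ 517.  -166.7  289. ] yaw 79.8 w 94.1 j7 [-0.12  1.78]
(510, -169, 250, 79.5) [ 0.0064 -0.0036  0.039 ] turn 0.3
cam [ 439.98024452 -154.22201922  469.34947354]
(570, -178, 180) [399.93275125 312.27675507]
(449, -154, 180) [402.83910549 156.91696614]
(492, -279, 151) [266.48941876 233.98220995]
(497, 94, 0) [614.95044147 155.00553023]
```

View pics/w1.png

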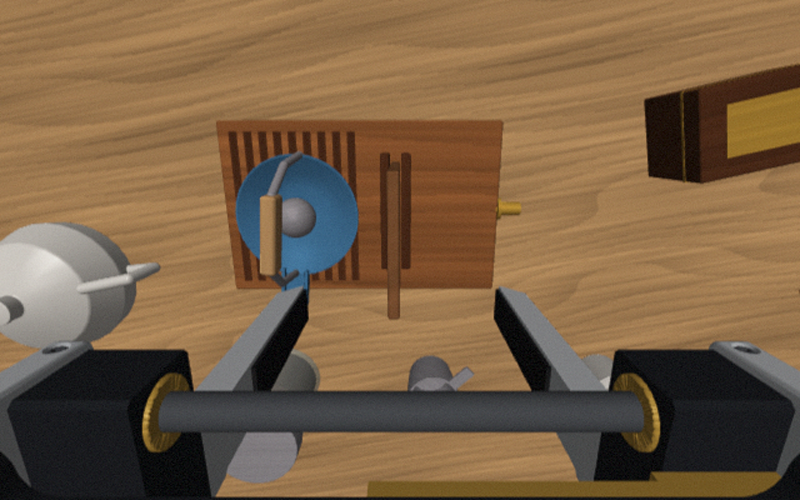

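Wrist view: the panel's top edge runs (394,165)–(394,318), the dish grip bar (271,197)–(270,274), and the caddy's top −y edge (684,91)–(703,182).

Run:
```python
from h import *
import pickle
c=pickle.load(open('w1.pkl','rb'));np.set_printoptions(precision=1,suppress=True)
P=lambda u,v,z: ray('wrist',u/1.25,v/1.25,z,c)
def seg(n,p,q,z):
    a,b=P(*p,z),P(*q,z);d=b-a;print(n,a,b,'mid',(a+b)/2,'len',np.linalg.norm(d),'ang',np.degrees(np.arctan2(d[1],d[0])))
    return (a+b)/2
seg('panel',(394.5,165),(393,318),180)
seg('bar',(271,197),(270,274),151)
seg('tray+y',(502,122),(491,288),20);seg('tray-y',(219,122),(237,288),20)
seg('caddy',(684,91),(703,182),85);seg('caddyfoot',(647,99),(649,177),0)
plan([(509,-171,150,79.5)])
```

```text
panel [ 453.6 -161.1] [ 574.  -184.5] mid [ 513.8 -172.8] len 122.6596025096364 ang -11.019781593217806
bar [ 462.3 -266.9] [ 527.2 -285.6] mid [ 494.8 -276.3] len 67.5243215745004 ang -16.035103507280752
tray+y [436.4 -38.9] [629.7 -73.7] mid [533.1 -56.3] len 196.45627729521763 ang -10.204839442653572
tray-y [ 380.7 -348.1] [ 573.6 -384.9] mid [ 477.2 -366.5] len 196.39022924914417 ang -10.822569726962202
caddy [439.6 114.2] [528.3 133.9] mid [483.9 124.1] len 90.86781483081553 ang 12.540495533145991
caddyfoot [440.7 132. ] [530.2 133.5] mid [485.5 132.8] len 89.54934076360234 ang 0.9347325823728423
t 2.2 tcp [ 517.  -165.9  289.1] yaw 79.9 w 93.9 j7 [-0.1  1.8]
(509, -171, 150, 79.5) [ 0.  -0.   0.1] turn 0.4
```

Emit:
{"name": "servo_tool", "arguments": {
  "rows": [
    [[0.094,0.004,-0.006,0.035,0],[0.094,0.004,-0.006,0.07,0],[0.094,0.004,-0.006,0.1,0],[0.094,0.004,-0.006,0.125,0],[0.094,0.004,-0.006,0.14,0],[0.06,0.004,-0.006,0.14,0],[0.03,0.004,-0.006,0.14,0],[0.016,0.004,-0.006,0.14,0],[0.0,0.004,-0.006,0.14,0],[0.0,0.004,-0.006,0.14,0],[0.0,0.004,-0.006,0.14,0],[0.0,0.004,-0.006,0.14,0]]
  ]
}}

```text
t: 3.2
tool_pos: [512.7, -172.8, 150.1]
ee_rot: [0.278, 3.128, -0.0]
ft_force: [0.8, -0.1, 0.3]
grip_width: 50.8
grasp_force: 0.0
```

Emit:
{"name": "servo_tool", "arguments": {
  "rows": [
    [[0.0,0,0,0,0],[0.0,0,0,0,0],[0.0,0,0,0,0],[0.0,0,0,0,0],[0.0,0,0,0,0],[0.0,0,0,0,0],[0.0,0,0,0,0],[0.0,0,0,0,0],[0.0,0,0,0,0],[0.0,0,0,0,0]]
  ]
}}

```text
t: 4.03
tool_pos: [512.3, -172.7, 149.4]
ee_rot: [-0.278, -3.129, -0.0]
ft_force: [-0.2, 0.2, -0.3]
grip_width: 10.0
grasp_force: 30.0
```

Emit:
{"name": "servo_tool", "arguments": {
  "rows": [
    [[0.0,0,0,-0.02,0],[0.0,0,0,-0.045,0],[0.0,0,0,-0.07,0],[0.0,0,0,-0.09,0],[0.0,0,0,-0.1,0],[0.0,0.008,0.027,-0.1,-3],[0.0,0.016,0.054,-0.1,-6],[0.0,0.025,0.082,-0.1,-9],[0.0,0.033,0.11,-0.1,-11],[0.0,0.042,0.138,-0.1,-13],[0.0,0.05,0.166,-0.1,-13],[0.0,0.059,0.195,-0.1,-13],[0.0,0.065,0.213,-0.1,-13],[0.0,0.068,0.224,-0.1,-13],[0.0,0.068,0.224,-0.1,-13],[0.0,0.068,0.224,-0.1,-13]]
  ]
}}

```text
t: 5.37
tool_pos: [484.8, 59.1, 249.1]
ee_rot: [0.078, -3.14, 0.001]
ft_force: [-0.5, 0.8, -1.4]
grip_width: 9.7
grasp_force: 30.0
```

Run:
```python
from h import *
import cv2,pickle
plan([(485,90,250,93)])
c=camera_info('wrist');pickle.dump(c,open('w2.pkl','wb'))
cv2.imwrite('pics/w2.png',cv2.resize(read_camera('wrist')[:,:,::-1],(800,500),interpolation=cv2.INTER_CUBIC))
for p in [(442,121,85),(527,128,85),(436,265,85)]:print(p,proj('wrist',p,c)*1.25)
```

```text
t 5.37 tcp [484.8  59.1 249.1] yaw 92.9 w 9.7 j7 [-0.07  1.52]
(485, 90, 250, 93) [-0.0017  0.0308 -0.0009] turn -0.1
(442, 121, 85) [473.83864511 189.06273558]
(527, 128, 85) [472.28203628 279.46794188]
(436, 265, 85) [635.69116391 190.27884222]
```

View pics/w2.png

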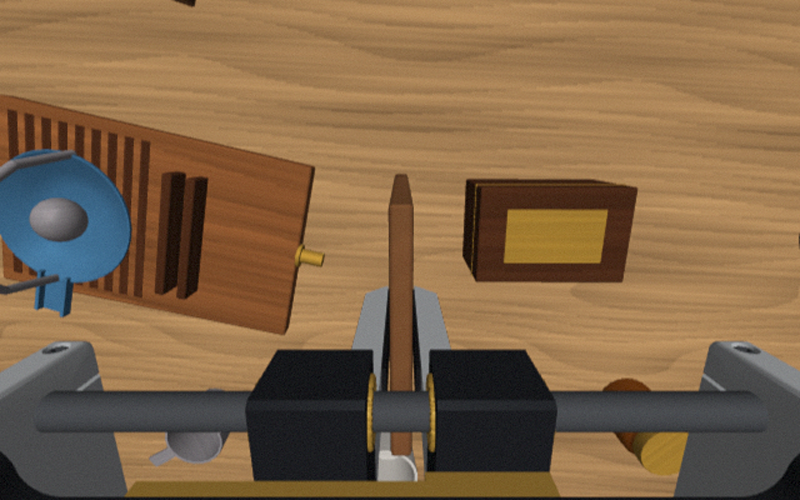

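The panel is held upright. The caddy's top corners are at about (477,185), (477,281), (637,186) and (624,281).

Run:
```python
from h import *
import pickle
c=pickle.load(open('w2.pkl','rb'));np.set_printoptions(precision=1,suppress=True)
Q=[ray('wrist',u/1.25,v/1.25,85,c) for u,v in((477,185),(477,281),(637,186),(624,281))]
print(Q,[np.degrees(np.arctan2(*(b-a)[::-1])) for a,b in((Q[0],Q[1]),(Q[2],Q[3]),(Q[0],Q[2]),(Q[1],Q[3]))])
print([ray('wrist',u/1.25,v/1.25,0,c) for u,v in((466,182),(466,265))])
```

```text
[array([438.3, 123.4]), array([528.3, 132.6]), array([432.2, 265.4]), array([521.4, 272. ])] [np.float64(5.8230045569268505), np.float64(4.240599091641026), np.float64(92.45826895743717), np.float64(92.82794052356722)]
[array([443.4, 128. ]), array([539.2, 137.1])]
```

Emit:
{"name": "servo_tool", "arguments": {
  "rows": [
    [[0.0,-0.001,0.02,0,-0.5],[0.0,-0.002,0.036,0,-0.5],[0.0,-0.002,0.043,0.01,-0.5],[0.0,-0.002,0.044,0.035,-0.5],[0.0,-0.002,0.044,0.065,-0.5],[0.0,-0.002,0.044,0.09,-0.5],[0.0,-0.002,0.044,0.105,-0.5],[0.0,-0.002,0.044,0.112,-0.5],[0.0,-0.002,0.044,0.115,-0.5],[0.0,-0.002,0.044,0.117,-0.5],[0.0,-0.002,0.044,0.118,-0.5],[0.0,-0.002,0.044,0.119,-0.5],[0.0,-0.002,0.044,0.119,-0.5]]
  ]
}}

```text
t: 6.5
tool_pos: [485.3, 103.9, 131.1]
ee_rot: [-0.091, 3.139, 0.001]
ft_force: [-0.6, -0.7, -0.6]
grip_width: 10.1
grasp_force: 30.0
```

Emit:
{"name": "servo_tool", "arguments": {
  "rows": [
    [[0.0,0,0,0.0005,0],[0.0,0,0,0.001,0],[0.0,0,0,0.0015,0],[0.0,0,0,0.0015,0],[0.0,0,0,0.0015,0]]
  ]
}}

```text
t: 6.92
tool_pos: [485.0, 104.0, 129.3]
ee_rot: [-0.091, 3.14, 0.0]
ft_force: [-0.7, -0.9, 3.5]
grip_width: 10.2
grasp_force: 30.0
```

Emit:
{"name": "servo_tool", "arguments": {
  "rows": [
    [[0.024,0,0,0,0],[0.024,0,0,0,0],[0.024,0,0,0,0],[0.024,0,0,0,0],[0.024,0,0.003,-0.002,0],[0.024,0,0.006,-0.002,0],[0.024,0,0.009,-0.002,0],[0.024,0,0.012,-0.002,0],[0.024,0,0.015,-0.002,0],[0.024,0,0.018,-0.002,0],[0.024,0,0.021,-0.002,0],[0.024,0,0.024,-0.002,0],[0.024,0,0.026,-0.002,0],[0.024,0,0.026,-0.002,0]]
  ]
}}

```text
t: 8.08
tool_pos: [483.2, 130.4, 130.9]
ee_rot: [0.093, -3.14, -0.0]
ft_force: [-0.5, -0.1, -0.8]
grip_width: 24.2
grasp_force: 0.1
```

Run:
```python
from h import *
import cv2
plan([(485,130,131,93.5)])
print(get_obs()['ft_force'],get_obs()['grasp_force'])
a=cv2.resize(read_camera('scene')[170:260,320:440,::-1],(480,360),interpolation=cv2.INTER_CUBIC)
b=cv2.resize(read_camera('wrist')[100:330,200:520,::-1],(480,345),interpolation=cv2.INTER_CUBIC)
cv2.imwrite('pics/m1.png',cv2.resize(np.hstack([a[:345],b]),(800,288)))
```

```text
t 8.08 tcp [483.2 130.4 130.9] yaw 93.4 w 24.2 j7 [-0.11  1.43]
(485, 130, 131, 93.5) [-0.0018 -0.0006 -0.0001] turn -0.1
[-0.48280488 -0.08785069 -0.83921225] 0.055158528048195876
```

View pics/m1.png

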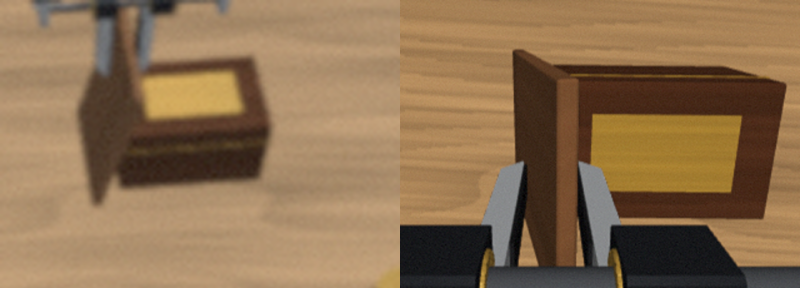

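The panel is tilted between the fingers and has nearly reached the caddy edge. I'll keep nudging it.

Emit:
{"name": "servo_tool", "arguments": {
  "rows": [
    [[0.024,0,0.002,0,0],[0.024,0,0.004,0,0],[0.024,0,0.006,0,0],[0.024,0,0.008,0,0],[0.024,0,0.008,0,0]]
  ]
}}

```text
t: 8.6
tool_pos: [482.7, 138.4, 130.9]
ee_rot: [0.092, -3.14, -0.0]
ft_force: [-0.1, -0.3, -0.2]
grip_width: 24.1
grasp_force: 0.0
```

Emit:
{"name": "servo_tool", "arguments": {
  "rows": [
    [[0.024,0,0.002,0,0],[0.024,0,0.003,0,0],[0.024,0,0.004,0,0],[0.024,0,0.005,0,0],[0.024,0,0.005,0,0]]
  ]
}}

```text
t: 9.02
tool_pos: [482.4, 142.9, 130.9]
ee_rot: [0.092, -3.14, 0.0]
ft_force: [-0.9, 0.5, -0.0]
grip_width: 23.8
grasp_force: 0.0
```

Run:
```python
from h import *
import cv2
plan([(485,140,131,93.5)])
print(get_obs()['ft_force'],get_obs()['grasp_force'])
a=cv2.resize(read_camera('scene')[170:260,320:440,::-1],(480,360),interpolation=cv2.INTER_CUBIC)
b=cv2.resize(read_camera('wrist')[100:330,200:520,::-1],(480,345),interpolation=cv2.INTER_CUBIC)
cv2.imwrite('pics/m2.png',cv2.resize(np.hstack([a[:345],b]),(800,288)))
```

```text
t 9.02 tcp [482.4 142.9 130.9] yaw 93.3 w 23.8 j7 [-0.12  1.4 ]
(485, 140, 131, 93.5) [-0.0024 -0.0031 -0.0001] turn -0.2
[-0.89077761  0.53834248 -0.04941725] 0.028941251694050152
```

View pics/m2.png

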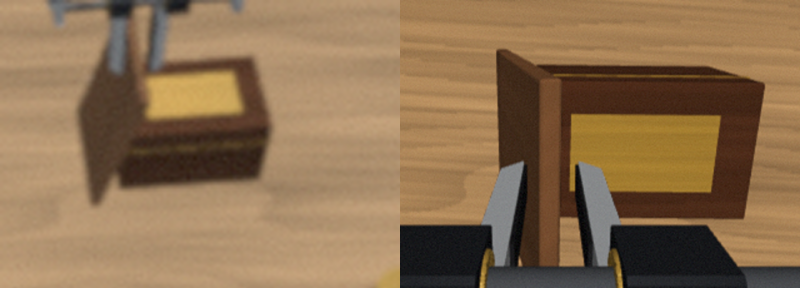

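Emit:
{"name": "servo_tool", "arguments": {
  "rows": [
    [[0.03,0,-0.003,0,0],[0.04,0,-0.005,0,0],[0.04,0,-0.005,0,0],[0.04,0,-0.005,-0.01,0],[0.04,0,-0.005,-0.03,0],[0.04,0,-0.005,-0.06,0],[0.04,0,-0.005,-0.09,0],[0.06,0,-0.01,-0.12,0],[0.08,0.002,-0.045,-0.12,3],[0.094,0.003,-0.08,-0.12,6],[0.094,0.004,-0.118,-0.12,9],[0.094,0.005,-0.156,-0.12,12],[0.094,0.006,-0.194,-0.12,15],[0.094,0.007,-0.232,-0.12,17],[0.094,0.008,-0.27,-0.12,17],[0.094,0.01,-0.308,-0.12,17],[0.094,0.011,-0.34,-0.12,17],[0.094,0.012,-0.37,-0.12,17],[0.094,0.013,-0.38,-0.12,17],[0.094,0.013,-0.38,-0.12,17]]
  ]
}}

```text
t: 10.78
tool_pos: [490.8, -240.5, 251.5]
ee_rot: [0.382, 3.118, -0.002]
ft_force: [0.5, 0.1, -0.3]
grip_width: 93.8
grasp_force: 0.0
```

Run:
```python
from h import *
import cv2,pickle
plan([(493,-278,121,76)])
c=camera_info('wrist');pickle.dump(c,open('w3.pkl','wb'))
w=read_camera('wrist')[:,:,::-1]
a=cv2.resize(read_camera('scene')[150:270,300:480,::-1],(300,200),interpolation=cv2.INTER_CUBIC)
im=np.zeros((600,800,3),np.uint8);b=cv2.resize(w,(640,400));im[:400,:640]=b;im[400:,:300]=a
im[400:600,300:620]=cv2.resize(read_camera('top')[180:280,220:380,::-1],(320,200))
cv2.imwrite('pics/w3.png',im)
print(proj('wrist',(493,-278,151),c))
```

```text
t 10.78 tcp [ 490.8 -240.5  251.5] yaw 76.0 w 93.8 j7 [-0.16  1.9 ]
(493, -278, 121, 76) [-0.0111 -0.0357  0.1306] turn 0.0
[284.59727047 211.80824796]
```

View pics/w3.png

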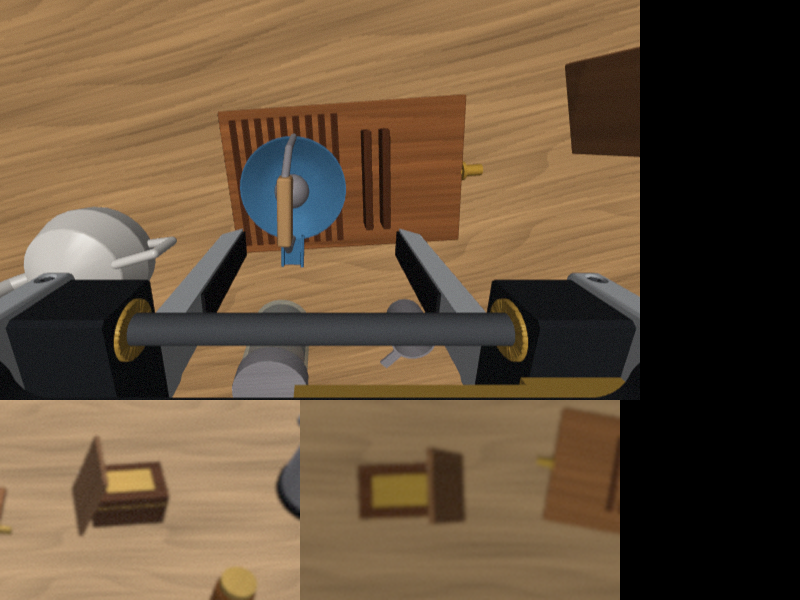

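The panel is leaning cleanly on the caddy. The dish bar runs (285,177)–(285,246), which matches my prediction, so I'll descend onto it.

Emit:
{"name": "servo_tool", "arguments": {
  "rows": [
    [[0.094,-0.006,-0.018,0,0],[0.094,-0.011,-0.033,0.01,0],[0.07,-0.011,-0.036,0.035,0],[0.05,-0.011,-0.036,0.065,0],[0.04,-0.011,-0.036,0.09,0],[0.04,-0.011,-0.036,0.11,0],[0.04,-0.011,-0.036,0.122,0],[0.036,-0.011,-0.036,0.128,0],[0.034,-0.011,-0.036,0.13,0],[0.032,-0.011,-0.036,0.13,0],[0.03,-0.011,-0.036,0.13,0],[0.03,-0.011,-0.036,0.13,0],[0.03,-0.011,-0.036,0.13,0]]
  ]
}}

```text
t: 12.02
tool_pos: [494.4, -275.1, 121.9]
ee_rot: [0.373, 3.118, -0.001]
ft_force: [0.4, -1.3, 0.6]
grip_width: 30.4
grasp_force: 0.0
```

Run:
```python
from h import *
import cv2
plan([(493,-278,121,76)])
c=camera_info('wrist')
cv2.imwrite('pics/w4.png',cv2.resize(read_camera('wrist')[60:340,140:500,::-1],(720,560),interpolation=cv2.INTER_CUBIC))
R=get_obs();M=Ro.from_rotvec(R['ee_rot']).as_matrix()
for s in(-35,35):
  p=R['tool_pos']+M@np.array([s,0,0]);p[2]=151;print(s,(proj('wrist',p,c)-[140,60])*2)
```

```text
t 12.02 tcp [ 494.4 -275.1  121.9] yaw 76.3 w 30.4 j7 [-0.24  2.02]
(493, -278, 121, 76) [ 0.0006 -0.0031  0.0009] turn 0.3
-35 [365.499519   520.53260216]
35 [365.83896063 284.92655554]
```

View pics/w4.png

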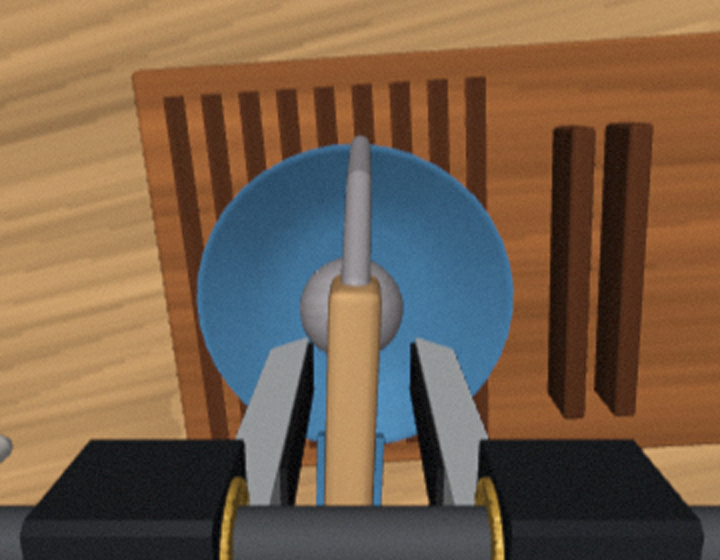

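The bar sits between the fingers about 3 mm to the left (centre at 354 against 365). I'll centre on it and close gently.

Emit:
{"name": "servo_tool", "arguments": {
  "rows": [
    [[0.03,0,-0.002,0.001,0],[0.03,0,-0.0032,0.001,0],[0.028,0,-0.0032,0.001,0],[0.025,0,-0.0032,0.001,0],[0.022,0,-0.0032,0.001,0],[0.02,0,-0.0032,0.001,0],[0.018,0,-0.0032,0.001,0],[0.016,0,-0.0032,0.001,0],[0.015,0,-0.0032,0.001,0],[0.014,0,-0.0032,0.001,0],[0.013,0,-0.0032,0.001,0],[0.01,0,-0.0032,0.001,0],[0.0,0,-0.0032,0.001,0],[0.0,0,-0.0032,0.001,0],[0.0,0,-0.0032,0.001,0],[0.0,0,-0.0032,0.001,0]]
  ]
}}

```text
t: 13.4
tool_pos: [493.0, -277.8, 119.9]
ee_rot: [-0.373, -3.119, -0.0]
ft_force: [-0.2, 1.1, 0.4]
grip_width: 14.0
grasp_force: 29.8
```

Gripped. Now I'll lift 60 mm slowly and smoothly.

Emit:
{"name": "servo_tool", "arguments": {
  "rows": [
    [[0.0,0,0,-0.001,0],[0.0,0,0,-0.003,0],[0.0,0,0,-0.006,0],[0.0,0,0,-0.01,0],[0.0,0,0,-0.014,0],[0.0,0,0,-0.018,0],[0.0,0,0,-0.022,0],[0.0,0,0,-0.026,0],[0.0,0,0,-0.03,0],[0.0,0,0,-0.034,0],[0.0,0,0,-0.038,0],[0.0,0,0,-0.042,0],[0.0,0,0,-0.046,0],[0.0,0,0,-0.05,0],[0.0,0,0,-0.054,0],[0.0,0,0,-0.057,0],[0.0,0,0,-0.059,0],[0.0,0,0,-0.06,0],[0.0,0,0,-0.06,0],[0.0,0,0,-0.06,0]]
  ]
}}

```text
t: 15.07
tool_pos: [492.9, -278.0, 179.9]
ee_rot: [-0.374, -3.119, -0.0]
ft_force: [-0.0, -0.1, -4.7]
grip_width: 13.5
grasp_force: 29.9
```

Run:
```python
from h import *
import cv2
plan([(493,-278,181,169.7)])
o=get_obs();print(o['ft_force'],o['torque'],o['grip_width'],np.round(o['joint_positions'],2))
cv2.imwrite('pics/w5.png',cv2.resize(read_camera('wrist')[60:340,140:500,::-1],(720,560),interpolation=cv2.INTER_CUBIC))
```

```text
t 15.07 tcp [ 492.9 -278.   179.9] yaw 76.3 w 13.5 j7 [-0.21  2.  ]
(493, -278, 181, 169.7) [-0.0001  0.     -0.0011] turn 86.6
[-0.03852114 -0.06486701 -4.67048143] [ 0.07705089  0.03232296 -0.05892294] 13.51765616639881 [ 0.27  0.55  0.29  1.79 -0.21  0.83  2.  ]
```

View pics/w5.png

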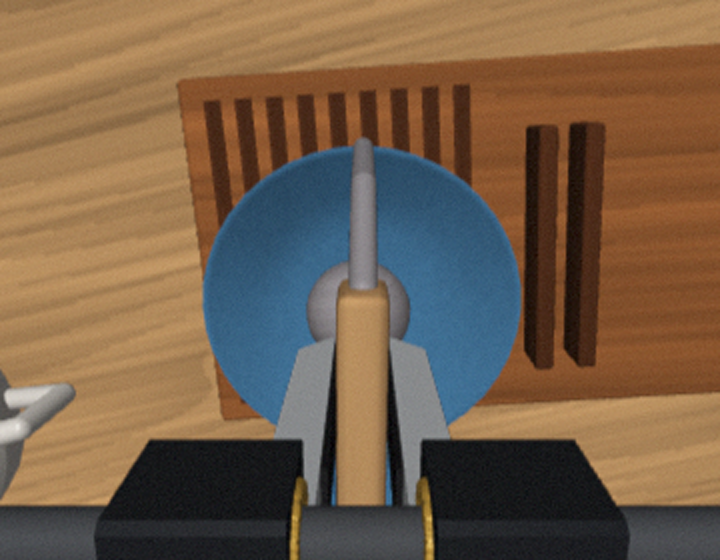

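Emit:
{"name": "servo_tool", "arguments": {
  "rows": [
    [[0.0,0,0,0,-0.5],[0.0,0,0,0,-1.5],[0.0,0,0,0,-3],[0.0,0,0,0,-5],[0.0,0,0,0,-7.5],[0.0,0,0,0,-10],[0.0,0,0,0,-13],[0.0,0,0,0,-16],[0.0,0,0,0,-19],[0.0,0,0,0,-22],[0.0,0,0,0,-25],[0.0,0,0,0,-28],[0.0,0,0,0,-31],[0.0,0,0,0,-34],[0.0,0,0,0,-37],[0.0,0,0,0,-40],[0.0,0,0,0,-42.5],[0.0,0,0,0,-45],[0.0,0,0,0,-47],[0.0,0,0,0,-48]]
  ]
}}

```text
t: 16.78
tool_pos: [492.9, -278.2, 179.9]
ee_rot: [0.931, -3.0, 0.0]
ft_force: [0.5, -0.2, -5.0]
grip_width: 13.8
grasp_force: 29.8
```

Emit:
{"name": "servo_tool", "arguments": {
  "rows": [
    [[0.0,0,0,0,-0.5],[0.0,0,0,0,-1.5],[0.0,0,0,0,-3],[0.0,0,0,0,-5],[0.0,0,0,0,-7.5],[0.0,0,0,0,-10],[0.0,0,0,0,-13],[0.0,0,0,0,-16],[0.0,0,0,0,-19],[0.0,0,0,0,-22],[0.0,0,0,0,-25],[0.0,0,0,0,-28],[0.0,0,0,0,-31],[0.0,0,0,0,-34],[0.0,0,0,0,-37],[0.0,0,0,0,-40],[0.0,0,0,0,-42.5],[0.0,0,0,0,-44],[0.0,0,0,0,-45],[0.0,0,0,0,-45.5]]
  ]
}}

```text
t: 18.45
tool_pos: [492.7, -278.7, 179.7]
ee_rot: [2.016, -2.409, -0.0]
ft_force: [0.2, 0.8, -3.4]
grip_width: 14.1
grasp_force: 29.8
```

Emit:
{"name": "servo_tool", "arguments": {
  "rows": [
    [[0.0,0,0,0,0],[0.0,0,0,0,0],[0.0,0,0,0,0],[0.0,0,0,0,0],[0.0,0,0,0,0],[0.0,0,0,0,0],[0.0,0,0,0,0],[0.0,0,0,0,0],[0.0,0,0,0,0],[0.0,0,0,0,0],[0.0,0,0,0,0],[0.0,0,0,0,0]]
  ]
}}

```text
t: 19.45
tool_pos: [493.0, -278.0, 179.9]
ee_rot: [-2.016, 2.409, 0.0]
ft_force: [-0.5, -0.8, -3.8]
grip_width: 13.9
grasp_force: 29.9
```

Run:
```python
from h import *
import cv2
plan([(493,-278,180,169.7)])
im=np.zeros((600,800,3),np.uint8)
im[:350,:450]=cv2.resize(read_camera('wrist')[60:340,140:500,::-1],(450,350))
im[:350,450:]=cv2.resize(read_camera('top')[170:310,240:380,::-1],(350,350))
im[350:,:500]=cv2.resize(read_camera('scene')[160:285,180:430,::-1],(500,250))
cv2.imwrite('pics/w6.png',im)
```

```text
t 19.45 tcp [ 493.  -278.   179.9] yaw 169.8 w 13.9 j7 [0.52 2.93]
(493, -278, 180, 169.7) [-0.      0.     -0.0001] turn 0.1
```

View pics/w6.png

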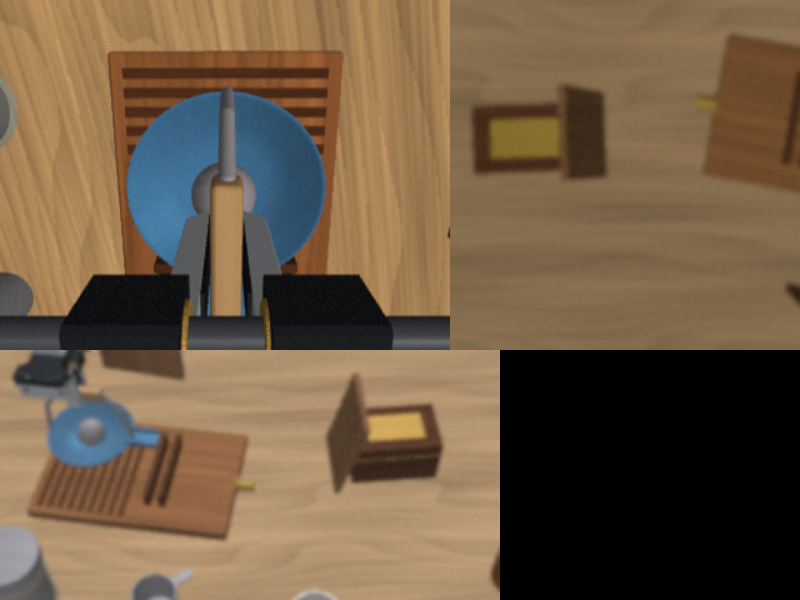

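The lip points at the drain, the ball is centred and the panel is still leaning. Joint 7 is near its range, so I'll ease back 2° and settle.

Emit:
{"name": "servo_tool", "arguments": {
  "rows": [
    [[0.0,0,0,0,0.4],[0.0,0,0,0,1],[0.0,0,0,0,1.6],[0.0,0,0,0,2],[0.0,0,0,0,2],[0.0,0,0,0,2],[0.0,0,0,0,2],[0.0,0,0,0,2],[0.0,0,0,0,2],[0.0,0,0,0,2],[0.0,0,0,0,2],[0.0,0,0,0,2],[0.0,0,0,0,2],[0.0,0,0,0,2],[0.0,0,0,0,2],[0.0,0,0,0,2]]
  ]
}}

```text
t: 20.93
tool_pos: [493.0, -278.0, 180.0]
ee_rot: [-1.974, 2.444, 0.0]
ft_force: [0.1, -0.3, -4.5]
grip_width: 13.8
grasp_force: 29.9
```

```bash
python3 -c "
from bench import *
print(sign_off())"
```

```text
the job is handed in; nothing more can be done
None
```

I handed the job in at about 21 s with the panel leaning on the caddy and the dish held level about 6 cm above the tray, its lip within about 2° of the drain's direction and the ball in its middle; the hand-in returned no verdict.

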